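# Tare the analytical balance with its touch-free sensor

### The job

Tare the balance with the beaker standing on its pan: gently push the sliding top glass of the draft shield fully shut with the fingertips against its upright grip, then point straight down at the round touch-free sensor on the right-hand end of the terminal (right as the robot faces it) from about 3 cm above, without touching it, stay there for at least two full seconds, and take the hand well away. Do not grip anything, do not touch the terminal, do not bring the fingers low over the left-hand sensor (it would open the doors), and leave the beaker and everything else on the bench as they stand.

Things in the scene. Friction and masses are not known exactly. Their poses are not given: they have to be found in the camera images.
- balance: White laboratory balance, fixed. Origin on the bench surface below the pan's centre; x points from the terminal (front, nearest the robot) to the rear, y to the left as the robot faces it, z up. Glass chamber x -85 to 85 mm, y -100 to 100 mm, top 215 mm above the bench; behind it a closed white column, equally high, to x = 200 mm. Front and side glasses stay shut. The low terminal is in front.
- terminal: White operating box at the front of the balance with a dark touch screen in the middle of its top: 85 mm (x) by 204 mm (y), flat top 55 mm above the bench. Origin on the bench surface below its centre, 175 mm in front (-x) of the balance's origin; axes as the balance's. It must not be touched.
- sensor_right (a point): Centre of the top of the right-hand touch-free sensor: a flat round black window, 22 mm across, in a thin metal ring, near the right end (-y of the balance) of the terminal's top, 56.6 mm above the bench. Axes as the balance's. It sees what is straight above it, within about 2 cm to the side and up to about 6 cm above.
- sensor_left (a point): The same window near the left end (+y) of the terminal, 156 mm from the right one. Fingertips within 3 cm to the side of its centre and less than about 7 cm above it would open the doors: keep out.
- top_glass (a joint): How far the chamber's sliding top glass is open, in m: 0 is fully shut (end stop), 0.12 fully open; it starts 0.06 to 0.11 open. It opens along the balance's +x (backwards, over the column) and shuts along -x. About 1.5 N of rail friction plus 6 N per m/s; it stays where it is left and cannot lift off. Mass 0.35 kg.
- glass_grip (a point): Middle of the top face of the grip on the top glass, 246 mm above the bench; moves with the glass, axes as the balance's. The grip is a grey block 14 mm thick (x), 90 mm wide (y), standing 26 mm above the flat glass, which goes on behind it (+x) for 138 mm and in front for 18 mm. Shut, it lies at x = -60 mm of the balance.
- beaker: Small glass beaker, 42 mm across, 58 mm high, standing on the round steel pan inside the chamber; origin at the centre of its underside, 74 mm above the bench, within 10 mm of the pan's centre. Leave it alone.
- jar: White screw-capped jar, 54 mm across, 68 mm high, on the bench beside the balance; origin at the centre of its underside. Bystander.
- weight: Steel calibration weight with a knob, 25 mm across, 40 mm high, on the bench beside the balance; origin at the centre of its underside. Bystander.
- dish: Square white weighing dish, 50 by 50 by 13 mm, on the bench beside the balance; origin at the centre of its underside. Bystander.
- spatula: Thin steel spatula, about 178 mm long, 7 mm high, lying along its x axis on the bench at the left of the balance; origin near its middle, on the bench. Bystander.
- tube_rack: Blue rack, 105 by 170 mm, with seven capped tubes, 116 mm high, on the bench to the left; origin at the centre of its underside. Bystander.
- wash_bottle: White wash bottle with a red cap and a bent spout, 72 mm across, 200 mm high, to the right; origin at the centre of its underside. Bystander.
- petri: Flat clear round dish, 92 mm across, 16 mm high, to the left; origin at the centre of its underside. Bystander.

How it is judged:
On the way, in this order (a step that is already met when the one before it is completed fails the run):
1. The top glass is pushed fully shut (within 4 mm) (value of joint top_glass below 0.004 m), for 0.2 s.
2. With the glass shut, the fingertips point down at the right-hand sensor: within 22 mm of it sideways, their tips within about 6 cm above it, nothing of the balance touched, for 2 s (horizontal distance between the grasp point and sensor_right below 0.022 m and z of the grasp point in the frame of sensor_right between 0.012 and 0.08 m and value of joint top_glass below 0.004 m and not (contact force between any of the fingers, the arm and balance above 0.1 N)), for 1.9 s.
At the end, for the whole second after the job is handed in: The top glass is shut to within 4 mm and at rest, the hand is more than about 10 cm from the right-hand sensor, the beaker stands upright on the pan within 6 mm of where it was, and the bystanders are within 15 mm of where they were (value of joint top_glass below 0.004 m and velocity of joint top_glass between -0.01 and 0.01 m/s and distance between the grasp point and sensor_right above 0.12 m and distance of beaker from where it was at the start of the episode below 0.006 m and angle between beaker's own z axis and vertical below 0.1 rad and linear speed of beaker below 0.02 m/s and distance of each of jar, weight, dish, spatula, tube_rack, wash_bottle, petri from where it was at the start of the episode below 0.015 m); the robot touches nothing.
It fails at once if The terminal is touched (contact force between any of the fingers, the arm and terminal above 0.3 N).
It fails at once if The balance or its glass is pushed hard (more than 30 N) (contact force between the fingers and balance above 30 N).
It fails at once if The grip of the top glass is pinched: it stands between the fingers and they bear on it with more than 12 N (contact force between the fingers and balance above 12 N and x of the grasp point in the frame of glass_grip between -0.012 and 0.012 m and y of the grasp point in the frame of glass_grip between -0.05 and 0.05 m and z of the grasp point in the frame of glass_grip below 0.012 m).
It fails at once if The fingers come low over the left-hand sensor and open the doors (horizontal distance between the grasp point and sensor_left below 0.03 m and z of the grasp point in the frame of sensor_left between -0.06 and 0.09 m).
It fails at once if The beaker is touched, or moved more than 6 mm, or a bystander is moved more than 15 mm or lifted (contact force between any of the fingers, the arm and beaker above 0.3 N or distance of beaker from where it was at the start of the episode above 0.006 m or distance of any of jar, weight, dish, spatula, tube_rack, wash_bottle, petri from where it was at the start of the episode above 0.015 m).
It also fails if it takes over 51 s, if anything falls off the work surface, if the arm or the gripper's body presses on something with over 40 N, if the wrist force passes 120 N, or if a joint passes its speed limit or range.

### The arm

A 6-joint arm with a two-finger parallel gripper is mounted at the origin on the work surface. World frame = base frame: x ahead of the robot, y to its left, z up, the work surface at z = 0. Lengths are in m, angles in rad, forces in N, time in s.
With the tool pointing down it reaches from about 0.425 to 0.95 m from the base axis. Payload 3.5 kg.
Tool frame: the origin (TCP) lies on the mounting face of the last link; the fingertips stand 173 mm ahead of it and the grasp point (between the pads) lies 155 mm ahead of it; z points along the fingers, x is the direction in which the jaws open and shut, and the axes are right-handed (so a half turn about z gives the same grasp; the last joint's range is limited). The gripper opens to 85 mm and grips with 20 to 120 N. Pads are 22 mm wide; open, the fingers measure 114 mm over their backs; the gripper's body (76 mm by 85 mm) begins 54 mm behind the grasp point. The pads swing forward as they close: fully open they stand 13 mm farther back than shut.
Start: joints at [-1.27, 0.286, 1.577, -0, 1.279, -0.15], TCP at [0.294, -0.608, 0.405] pointing down, gripper open.
Joint ranges: [-2.77, 2.77], [-0.9, 2.22], [0.21, 2.48], [-1.53, 4.67], [0.24, 2.81], [-2.84, 2.84]. Speed limits (rad/s): [2.79, 2.79, 3.14, 3.14, 3.14, 3.14].

### API

Orientations are given as a unit quaternion [x, y, z, w].
In Python, from plant import get_state, read_camera, sign_off gives the robot as it stands.
- The arm moves only by the shell command python3 -m jog 'ROWS' [FORCE]. ROWS is JSON, a list of rows, each an object of numbers: "grip": the closure, from 0 (fully open) to 1 (shut); "x", "y", "z": the shift along the tool's x, y, z in mm; "rx", "ry", "rz": the turn, a rotation vector about the tool's x, y, z in degrees. A call has 1 to 8 rows; each row shifts and turns the commanded pose from where the row before left it, along the tool's axes as they then stand; what a row does not reach is not made up. A row lasts 1/12 s, in which the tool goes at most 41.7 mm and 7.16 degrees, less where a joint would pass 70% of its speed; a pose out of reach is approached as far as the arm can. A call with a gripper value outside its range is refused whole. The fingers move at their own pace and stop on an object; FORCE is the grip in N (left out, the last holds). Time passes only in rows, so rows that do not move let the fingers close. It gives the time, the measured TCP pose, the force and the opening at its end, in the units of the state.
- get_state(): the state, without advancing time (a new reading comes with each control period).
- read_camera(name): name is "scene" or "top" or "wrist"; returns a dict with "frame" (384x512x3 uint8, red, green, blue), "intrinsics" (3x3 intrinsics, pixels), "R" (3x3) and "t" (3): a world point X has camera coordinates R X + t. Camera axes: x right, y down, z forward; pixel columns grow to the right and rows downward; lengths in m; the calibration is good to about 2 mm. A picture is of the moment at which its call begins. There is no depth.
- sign_off(): hands the job in, once; it reports no verdict.
The state is a dict: "time": time; "qpos": joint angles; "dq": joint speeds; "joint_efforts": joint torques, N m; "eef_pos": TCP position; "tcp_rot": TCP orientation; "contact_force": force on the tool from outside, world axes, zero at the start; "wrist_torque": the same for the moment, N m; "opening": opening from 0.0 (shut) to 1.0 (fully open).
Only numpy, scipy, OpenCV 4.12 (cv2) and the standard library are available. Lean on these libraries where they do the work, as an engineer would, in place of code of your own. Each camera call takes 0.05 s, during which the arm holds its last target.

## Working session

There is one attempt and no reset: what is moved stays moved. The work goes in short steps, Python scripts to look and compute and a shell command to move; the robot and the scene stay as the last step left them, time stands still between calls to the robot, and variables do not carry over. Pictures are saved under pics/ and viewed, and the job is handed in when it is done.

```bash
mkdir -p pics; ls; python3 - <<'E'
from plant import *
import cv2
s=get_state();print({k:s[k] for k in('time','eef_pos','tcp_rot','contact_force','opening')})
import pickle
d={}
for n in('scene','top'):
    c=read_camera(n);d[n]=c;cv2.imwrite(f'pics/{n}0.png',cv2.resize(c['frame'][:,:,::-1],(800,600),interpolation=cv2.INTER_CUBIC))
pickle.dump(d,open('c0.pkl','wb'))
E
```

```text
pics
{'time': 0.0, 'eef_pos': array([ 0.29405186, -0.60729895,  0.40328291]), 'tcp_rot': array([ 8.47256500e-01, -5.31182578e-01, -9.20386235e-04, -8.03461693e-04]), 'contact_force': array([-0.51425592, -0.11625804,  0.1342372 ]), 'opening': 1.003236209009493}
```

View pics/scene0.png

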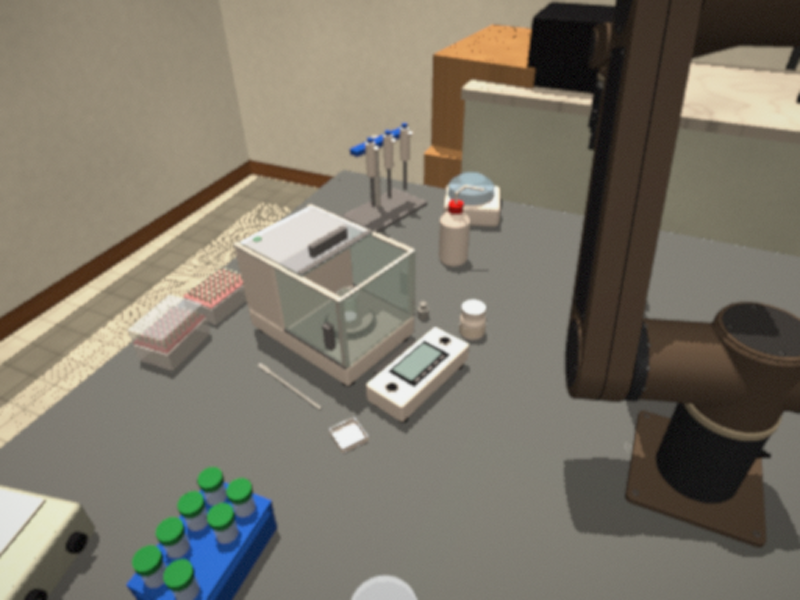

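View pics/top0.png

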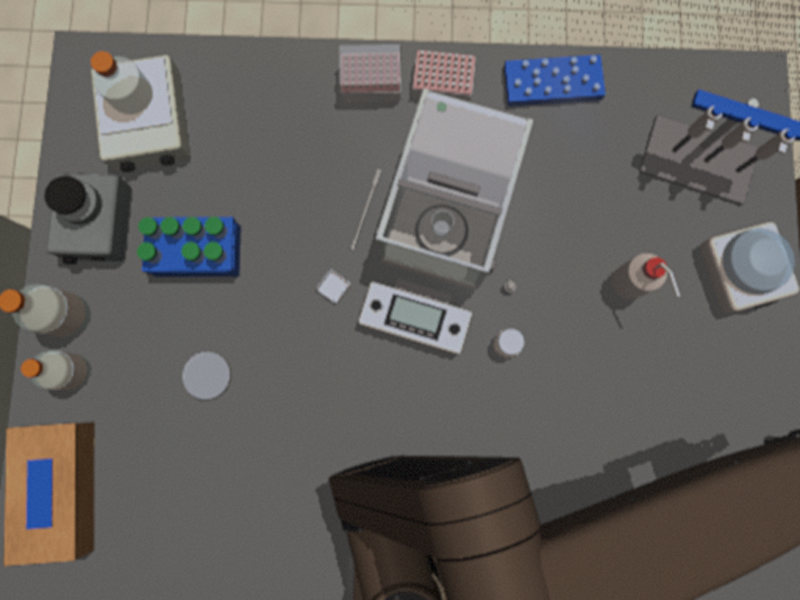

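The top view shows the balance with its terminal: the sensors are near (376,305) for the left and (454,329) for the right, and the grip is near (453,183). I'll enlarge it.

```bash
python3 - <<'E'
import pickle,cv2
d=pickle.load(open('c0.pkl','rb'))
def crop(n,x0,y0,w,h,k,o):
    f=d[n]['frame'][y0:y0+h,x0:x0+w,::-1]
    cv2.imwrite(o,cv2.resize(f,None,fx=k,fy=k,interpolation=cv2.INTER_CUBIC))
crop('top',220,170,100,75,8,'pics/t1.png')
crop('top',240,90,100,75,8,'pics/t2.png')
crop('scene',150,130,160,120,5,'pics/s1.png')
for n in d: print(n,d[n]['intrinsics'],-d[n]['R'].T@d[n]['t'])
E
```

```text
scene [[360.69752709   0.         257.21766971]
 [  0.         360.69752709 190.10737697]
 [  0.           0.           1.        ]] [0.19343834 0.68405895 0.78260984]
top [[434.70489288   0.         260.3684369 ]
 [  0.         434.70489288 185.95805421]
 [  0.           0.           1.        ]] [0.32516246 0.01211447 1.34106794]
```

View pics/t1.png

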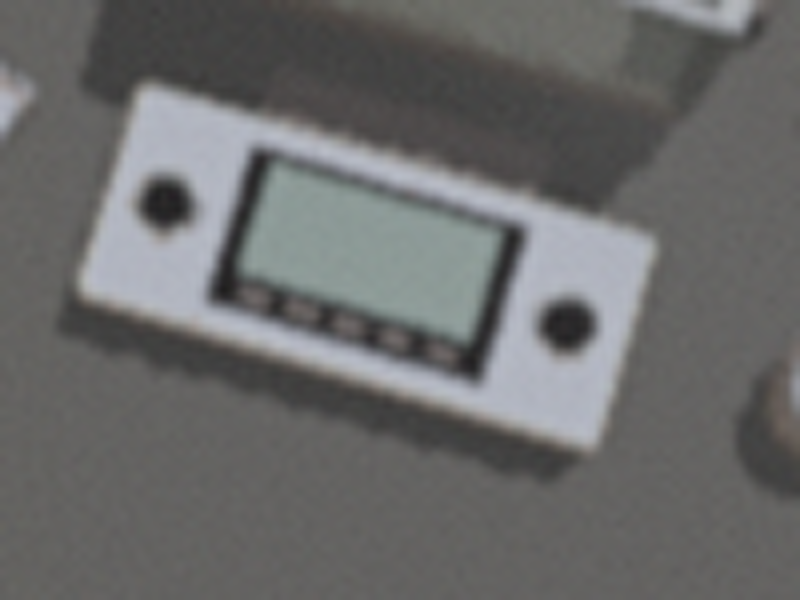

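View pics/t2.png

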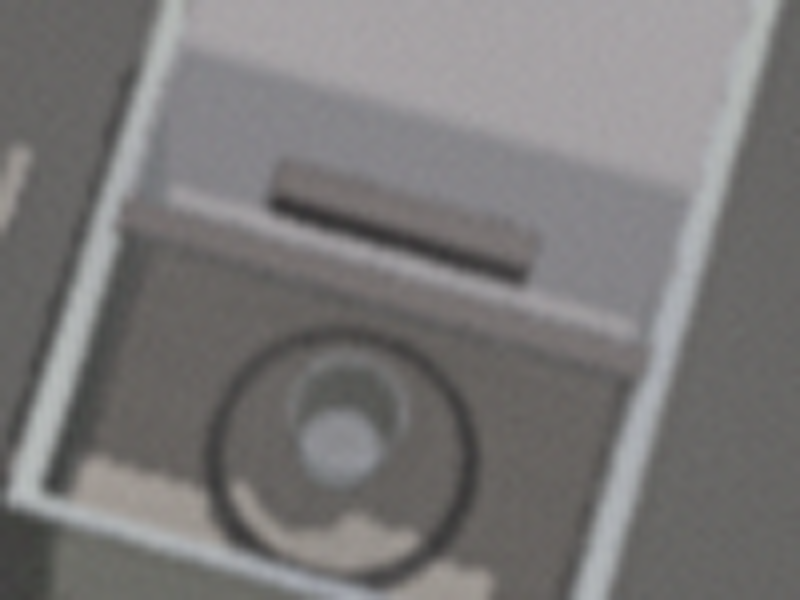

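View pics/s1.png

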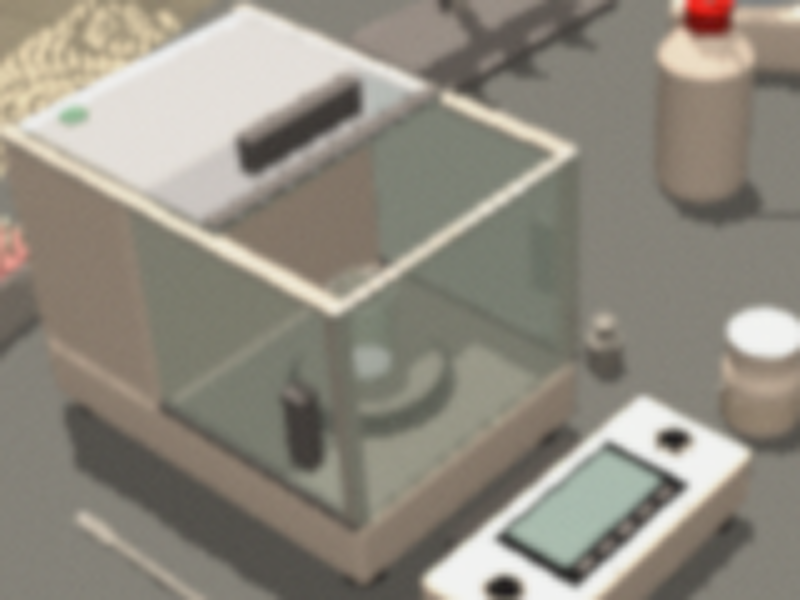

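```bash
cat > h.py <<'E'
import numpy as np,pickle
def ray(c,u,v,z):
    d=c['R'].T@np.linalg.solve(c['intrinsics'],[u,v,1.]);o=-c['R'].T@c['t']
    return o+d*(z-o[2])/d[2]
def proj(c,X):
    p=c['R']@np.asarray(X)+c['t'];p=c['intrinsics']@p;return p[:2]/p[2]
E
python3 - <<'E'
from h import *
d=pickle.load(open('c0.pkl','rb'));t=d['top'];s=d['scene']
f=lambda u,x0,k:(u+.5)/k-.5+x0
T=lambda u,v,x0,y0,z:ray(t,f(u,x0,8),f(v,y0,8),z)
S=lambda u,v,z:ray(s,f(u,150,5),f(v,130,5),z)
L=T(165,203,220,170,.0566);R=T(567,325,220,170,.0566)
print('L',L,'R',R,np.linalg.norm(L-R))
print('scene L',S(504,587,.0566),'R',S(675,438,.0566))
C=[T(u,v,220,170,.055) for u,v in((145,85),(657,240),(597,450),(78,293))]
print('term',C,np.mean(C,0))
e=(L-R)/np.linalg.norm(L-R);yaw=np.arctan2(-e[0],e[1]);ex=np.array([np.cos(yaw),np.sin(yaw),0]);ey=np.array([-ex[1],ex[0],0])
print('yaw',np.degrees(yaw), [np.degrees(np.arctan2(-(a-b)[0],(a-b)[1])) for a,b in((C[0],C[1]),(C[3],C[2]))])
O=(L+R)/2; print('mid',O)
b=np.mean(C,0)+.175*ex;b[2]=0
for n,p in(('gBL',T(283,160,240,90,.246)),('gBR',T(540,235,240,90,.246)),('gFR',T(533,262,240,90,.246)),('gFL',T(272,195,240,90,.246)),('frame FL',T(15,497,240,90,.215)),
 ('glass front L',T(122,205,240,90,.22)),('gl front R',T(648,345,240,90,.22)),('sg FL',S(241,148,.246)),('sg FR',S(350,80,.246)),('sc cornerFL',S(338,300,.215)),('scFR',S(577,150,.215)),('pan',T(345,455,240,90,.07)),('senR',R),('senL',L)):
  print(n,p,'bal',(p-b)@ex,(p-b)@ey)
E
```

```text
L [0.50117185 0.07363854 0.0566    ] R [ 0.46007361 -0.0770381   0.0566    ] 0.15618102515435114
scene L [0.50196603 0.07001245 0.0566    ] R [ 0.45967983 -0.0810749   0.0566    ]
term [array([0.54582187, 0.08288128, 0.055     ]), array([ 0.49305491, -0.11008081,  0.055     ]), array([ 0.4142637, -0.0891056,  0.055    ]), array([0.466671 , 0.1047703, 0.055    ])] [ 0.47995287 -0.00288371  0.055     ]
yaw -15.256749915677396 [np.float64(-15.294060030407719), np.float64(-15.126323159644535)]
mid [ 0.48062273 -0.00169978  0.0566    ]
gBL [ 0.70402353 -0.01815879  0.246     ] bal 0.045193146596225905 0.0442263133330179
gBR [ 0.68108613 -0.1028043   0.246     ] bal 0.04533817931424677 -0.043471834690075005
gFR [ 0.67185952 -0.10063785  0.246     ] bal 0.03586665129392012 -0.04380967922694097
gFL [ 0.69197061 -0.01485194  0.246     ] bal 0.03269483066246258 0.04424495659109022
frame FL [0.59544239 0.06705628 0.215     ] bal -0.08198510567832976 0.0978655226403928
glass front L [0.69563618 0.03467102 0.22      ] bal 0.023199499565805855 0.09298711498729198
gl front R [ 0.6526084  -0.14199933  0.22      ] bal 0.02817807798068159 -0.08877926140976004
sg FL [ 0.69392732 -0.00896951  0.246     ] bal 0.033034648393315776 0.05043495914706455
sg FR [ 0.67419254 -0.09662783  0.246     ] bal 0.037062229773770855 -0.03932706151966699
sc cornerFL [0.59935244 0.05569455 0.215     ] bal -0.07522307829388993 0.0879331285494519
scFR [ 0.54225779 -0.12400103  0.215     ] bal -0.08301953110959046 -0.10045348137814436
pan [ 0.65022139 -0.04915591  0.07      ] bal 0.0014439257976422172 0.0001638848882370769
senR [ 0.46007361 -0.0770381   0.0566    ] bal -0.17466529163634467 -0.07677204148395421
senL [0.50117185 0.07363854 0.0566    ] bal -0.1746652916363447 0.07940898367039693
```

```bash
python3 -m jog '[{"grip":1,"z":-16,"rz":6.85},{"grip":1,"z":-16,"rz":6.85},{"grip":1,"z":-16,"rz":6.85},{"grip":1,"z":-16,"rz":6.85},{"grip":1,"z":-16,"rz":6.85},{"grip":1,"z":-16,"rz":6.85},{"grip":1}]' 30
cat >> h.py <<'E'
from scipy.spatial.transform import Rotation as Ro
yaw=np.radians(-15.2);ex=np.array([np.cos(yaw),np.sin(yaw),0]);ey=np.array([-ex[1],ex[0],0]);b=np.array([.6488,-.0485,0])
def where():
    from plant import get_state
    s=get_state();p=s['eef_pos'];R=Ro.from_quat(s['tcp_rot']).as_matrix()
    print('t',round(s['time'],2),'bal mm',np.round([(p-b)@ex*1e3,(p-b)@ey*1e3,p[2]*1e3],1),'F',np.round([s['contact_force']@ex,s['contact_force']@ey,s['contact_force'][2]],2),'open',round(s['opening'],3))
    print('tool in bal',np.round(np.c_[ex,ey,[0,0,1]].T@R,3).tolist(),'q',np.round(s['qpos'],2))
E
python3 -c "from h import *;where()"
```

```text
t 0.1 bal mm [-195.8 -632.3  403.5] F [ 0.19 -0.27 -0.4 ] open 0.999
tool in bal [[0.656, -0.754, -0.001], [-0.754, -0.656, 0.002], [-0.002, -0.0, -1.0]] q [-1.27  0.29  1.58  0.    1.28 -0.15]$[0]: bad value
```

```bash
python3 -m jog '[{"grip":1.0,"x":0,"y":0,"z":-16,"rx":0,"ry":0,"rz":6.85},{"grip":1.0,"x":0,"y":0,"z":-16,"rx":0,"ry":0,"rz":6.85},{"grip":1.0,"x":0,"y":0,"z":-16,"rx":0,"ry":0,"rz":6.85},{"grip":1.0,"x":0,"y":0,"z":-16,"rx":0,"ry":0,"rz":6.85},{"grip":1.0,"x":0,"y":0,"z":-16,"rx":0,"ry":0,"rz":6.85},{"grip":1.0,"x":0,"y":0,"z":-16,"rx":0,"ry":0,"rz":6.85},{"grip":1.0,"x":0,"y":0,"z":0,"rx":0,"ry":0,"rz":0}]' 30
python3 -c "from h import *;where()"
```

```text
time: 0.68
eef_pos: [0.2942, -0.6076, 0.5048]
tcp_rot: [-0.606, 0.795, -0.003, -0.001]
contact_force: [0.4, -0.9, 0.6]
opening: 0.006
t 0.68 bal mm [-195.6 -632.5  504.8] F [ 0.61 -0.73  0.57] open 0.006
tool in bal [[-0.003, -1.0, 0.003], [-1.0, 0.003, -0.005], [0.005, -0.003, -1.0]] q [-1.27  0.23  1.46  0.    1.44  0.57]
```

```bash
python3 -m jog '[{"grip":1,"x":-26,"y":-11.5,"z":0,"rx":0,"ry":0,"rz":0},{"grip":1,"x":-26,"y":-11.5,"z":0,"rx":0,"ry":0,"rz":0},{"grip":1,"x":-26,"y":-11.5,"z":0,"rx":0,"ry":0,"rz":0},{"grip":1,"x":-26,"y":-11.5,"z":0,"rx":0,"ry":0,"rz":0},{"grip":1,"x":-26,"y":-11.5,"z":0,"rx":0,"ry":0,"rz":0},{"grip":1,"x":-26,"y":-11.5,"z":0,"rx":0,"ry":0,"rz":0},{"grip":1,"x":-26,"y":-11.5,"z":0,"rx":0,"ry":0,"rz":0},{"grip":1,"x":-26,"y":-11.5,"z":0,"rx":0,"ry":0,"rz":0}]'
python3 -m jog '[{"grip":1,"x":-26,"y":-11.5,"z":0,"rx":0,"ry":0,"rz":0},{"grip":1,"x":-26,"y":-11.5,"z":0,"rx":0,"ry":0,"rz":0},{"grip":1,"x":-26,"y":-11.5,"z":0,"rx":0,"ry":0,"rz":0},{"grip":1,"x":-26,"y":-11.5,"z":0,"rx":0,"ry":0,"rz":0},{"grip":1,"x":-26,"y":-11.5,"z":0,"rx":0,"ry":0,"rz":0},{"grip":1,"x":-26,"y":-11.5,"z":0,"rx":0,"ry":0,"rz":0},{"grip":1,"x":-26,"y":-11.5,"z":0,"rx":0,"ry":0,"rz":0},{"grip":1,"x":-26,"y":-11.5,"z":0,"rx":0,"ry":0,"rz":0}]'
python3 -c "from h import *;where()"
```

```text
time: 1.35
eef_pos: [0.4383, -0.4299, 0.4989]
tcp_rot: [-0.608, 0.794, 0.001, 0.0]
contact_force: [-0.0, -1.1, -0.4]
opening: 0.0
time: 2.02
eef_pos: [0.5819, -0.2534, 0.4989]
tcp_rot: [-0.608, 0.794, 0.001, -0.0]
contact_force: [0.7, 0.3, -0.4]
opening: -0.002
t 2.02 bal mm [ -10.9 -215.3  498.9] F [ 0.63  0.46 -0.41] open -0.002
tool in bal [[0.002, -1.0, -0.002], [-1.0, -0.002, 0.001], [-0.001, 0.002, -1.0]] q [-0.57  0.14  1.57 -0.    1.43  1.26]
```

```bash
python3 -m jog '[{"grip":1,"x":-30,"y":-13,"z":0,"rx":0,"ry":0,"rz":0},{"grip":1,"x":-30,"y":-13,"z":0,"rx":0,"ry":0,"rz":0},{"grip":1,"x":-30,"y":-13,"z":0,"rx":0,"ry":0,"rz":0},{"grip":1,"x":-30,"y":-13,"z":0,"rx":0,"ry":0,"rz":0},{"grip":1,"x":-30,"y":-13,"z":0,"rx":0,"ry":0,"rz":0},{"grip":1,"x":-30,"y":-13,"z":0,"rx":0,"ry":0,"rz":0},{"grip":1,"x":-30,"y":-13,"z":0,"rx":0,"ry":0,"rz":0},{"grip":1,"x":0,"y":0,"z":0,"rx":0,"ry":0,"rz":0}]'
python3 - <<'E'
from h import *;where()
from plant import *
import cv2
c=read_camera('wrist');cv2.imwrite('pics/w1.png',cv2.resize(c['frame'][:,:,::-1],(800,600)))
c=read_camera('scene');cv2.imwrite('pics/s2.png',cv2.resize(c['frame'][60:240,100:340,::-1],(800,600),interpolation=cv2.INTER_CUBIC))
E
```

```text
time: 2.68
eef_pos: [0.7264, -0.0713, 0.4977]
tcp_rot: [-0.61, 0.792, 0.002, 0.0]
contact_force: [-0.5, 0.1, -0.5]
opening: -0.0
t 2.68 bal mm [ 80.9  -1.6 497.7] F [-0.51 -0.05 -0.54] open -0.0
tool in bal [[0.007, -1.0, -0.003], [-1.0, -0.007, 0.003], [-0.003, 0.003, -1.0]] q [-0.24  0.36  1.32  0.    1.47  1.59]
```

View pics/w1.png

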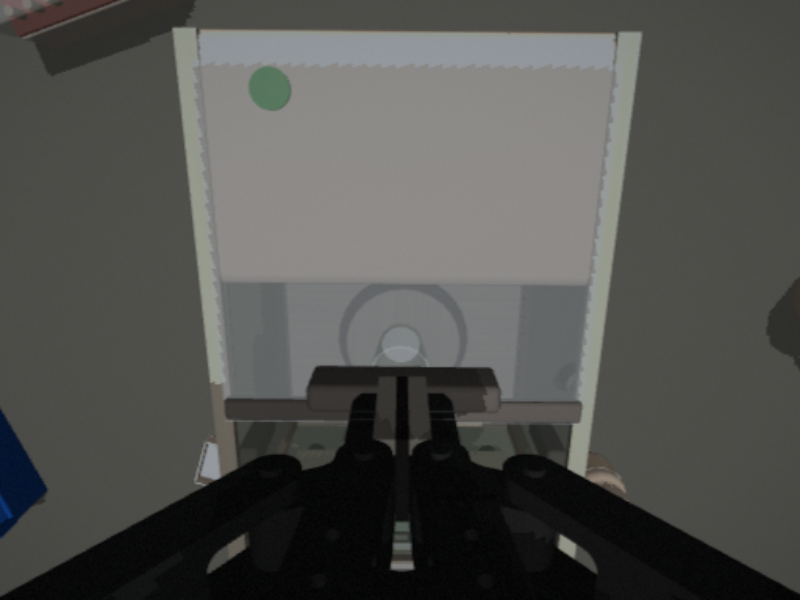

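View pics/s2.png

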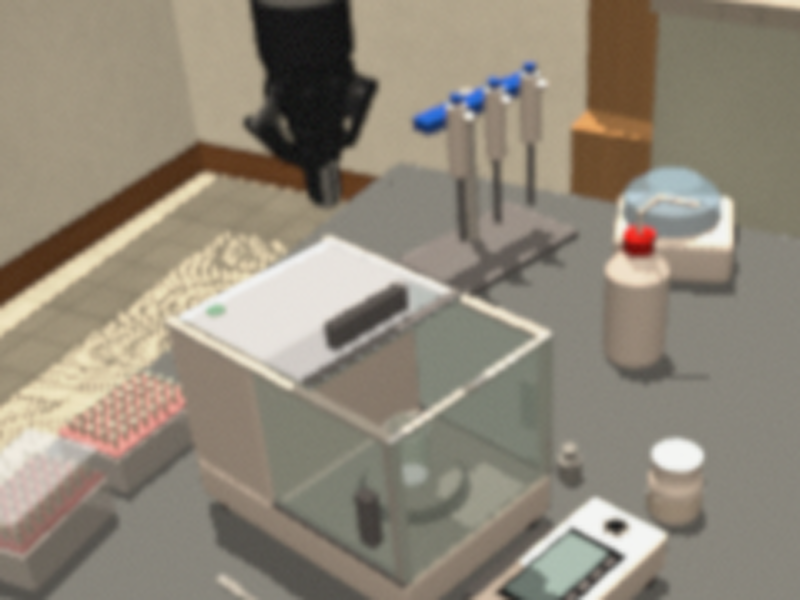

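```bash
python3 -m jog '[{"grip":1,"x":0,"y":0,"z":12,"rx":0,"ry":0,"rz":0},{"grip":1,"x":0,"y":0,"z":12,"rx":0,"ry":0,"rz":0},{"grip":1,"x":0,"y":0,"z":12,"rx":0,"ry":0,"rz":0},{"grip":1,"x":0,"y":0,"z":12,"rx":0,"ry":0,"rz":0},{"grip":1,"x":0,"y":0,"z":8,"rx":0,"ry":0,"rz":0},{"grip":1,"x":0,"y":0,"z":0,"rx":0,"ry":0,"rz":0}]'
python3 - <<'E'
from h import *;where()
from plant import *
import cv2
c=read_camera('wrist');cv2.imwrite('pics/w2.png',cv2.resize(c['frame'][:,:,::-1],(800,600)))
def P(x,y,z): 
    p=proj(c,b+ex*x+ey*y+[0,0,z]); return np.round((p+.5)*1.5625-.5)
for x in(.033,.047): print(x,P(x,-.045,.246),P(x,.045,.246))
s=get_state();R=Ro.from_quat(s['tcp_rot']).as_matrix()
print('tip',(proj(c,s['eef_pos']+R[:,2]*.173)+.5)*1.5625-.5)
E
```

```text
time: 3.28
eef_pos: [0.7237, -0.0766, 0.4405]
tcp_rot: [-0.607, 0.795, 0.002, -0.002]
contact_force: [0.2, 0.6, -0.3]
opening: 0.005
t 3.28 bal mm [ 79.7  -7.5 440.5] F [ 0.03  0.67 -0.25] open 0.005
tool in bal [[-0.002, -1.0, -0.006], [-1.0, 0.002, -0.0], [0.0, 0.006, -1.0]] q [-0.24  0.38  1.39 -0.    1.37  1.59]
0.033 [508. 491.] [257. 492.]
0.047 [511. 457.] [253. 458.]
tip [403.04389826 406.82445883]
```

View pics/w2.png

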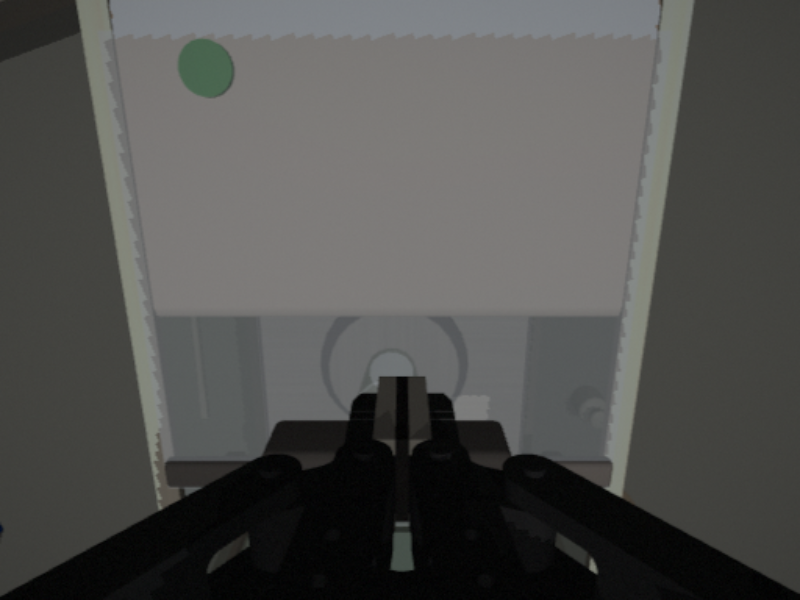

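```bash
python3 - <<'E'
from h import *;where()
from plant import *
c=read_camera('wrist')
print('cam',[( -c['R'].T@c['t']-b)@e for e in(ex,ey,[0,0,1])])
def P(x,y,z): 
    p=proj(c,b+ex*x+ey*y+[0,0,z]); return np.round((p+.5)*1.5625-.5)
for x in(.033,.047,.057): print(x,P(x,-.045,.22),P(x,.045,.22))
where();read_camera('wrist');where()
E
```

```text
t 3.33 bal mm [ 79.9  -7.3 442.3] F [-0.74  0.3   0.72] open -0.0
tool in bal [[-0.002, -1.0, -0.004], [-1.0, 0.002, -0.0], [0.0, 0.004, -1.0]] q [-0.24  0.38  1.39 -0.    1.38  1.59]
cam [np.float64(0.1541382042531078), np.float64(-0.006952444367277554), np.float64(0.4101544747618247)]
0.033 [496. 450.] [275. 450.]
0.047 [498. 419.] [272. 419.]
0.057 [499. 396.] [271. 397.]
t 3.38 bal mm [ 80.   -7.1 444. ] F [0.45 0.55 0.74] open 0.0
tool in bal [[-0.002, -1.0, -0.001], [-1.0, 0.002, -0.0], [0.0, 0.001, -1.0]] q [-0.24  0.38  1.39 -0.    1.38  1.59]
t 3.43 bal mm [ 80.2  -7.  445.1] F [ 0.01  0.38 -0.07] open 0.001
tool in bal [[-0.001, -1.0, 0.001], [-1.0, 0.001, 0.0], [-0.0, -0.001, -1.0]] q [-0.24  0.38  1.39  0.    1.38  1.59]
```

The wrist view agrees with the estimate: the lower rear edge of the grip is predicted at row 419 and seen at about 422, with columns matching. Next I descend behind it.

```bash
python3 -m jog '[{"grip":1,"x":-6,"y":0,"z":8,"rx":0,"ry":0,"rz":0},{"grip":1,"x":0,"y":0,"z":8,"rx":0,"ry":0,"rz":0},{"grip":1,"x":0,"y":0,"z":8,"rx":0,"ry":0,"rz":0},{"grip":1,"x":0,"y":0,"z":8,"rx":0,"ry":0,"rz":0},{"grip":1,"x":0,"y":0,"z":3,"rx":0,"ry":0,"rz":0},{"grip":1,"x":0,"y":0,"z":0,"rx":0,"ry":0,"rz":0},{"grip":1,"x":0,"y":0,"z":0,"rx":0,"ry":0,"rz":0},{"grip":1,"x":0,"y":0,"z":0,"rx":0,"ry":0,"rz":0}]'
python3 - <<'E'
from h import *;where()
from plant import *
import cv2
c=read_camera('scene');cv2.imwrite('pics/s3.png',cv2.resize(c['frame'][60:180,140:300,::-1],(800,600),interpolation=cv2.INTER_CUBIC));where()
E
```

```text
time: 4.1
eef_pos: [0.726, -0.0704, 0.4102]
tcp_rot: [-0.607, 0.795, -0.0, 0.0]
contact_force: [-0.4, -0.1, -0.8]
opening: -0.004
t 4.1 bal mm [ 80.2  -0.9 410.2] F [-0.32 -0.22 -0.79] open -0.004
tool in bal [[-0.001, -1.0, 0.001], [-1.0, 0.001, 0.0], [-0.0, -0.001, -1.0]] q [-0.24  0.4   1.42  0.    1.32  1.6 ]
t 4.15 bal mm [ 80.2  -0.9 410.5] F [-0.48  0.04  0.02] open -0.001
tool in bal [[-0.001, -1.0, 0.001], [-1.0, 0.001, 0.0], [-0.0, -0.001, -1.0]] q [-0.24  0.4   1.42 -0.    1.32  1.6 ]
```

View pics/s3.png

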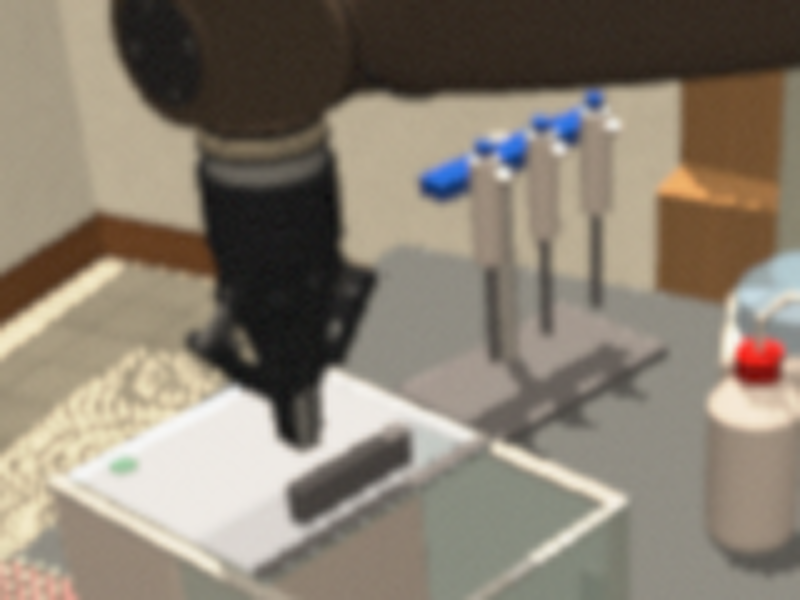

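```bash
python3 -m jog '[{"grip":1,"x":0,"y":0,"z":3,"rx":0,"ry":0,"rz":0},{"grip":1,"x":0,"y":0,"z":3,"rx":0,"ry":0,"rz":0},{"grip":1,"x":0,"y":3,"z":0,"rx":0,"ry":0,"rz":0},{"grip":1,"x":0,"y":3,"z":0,"rx":0,"ry":0,"rz":0},{"grip":1,"x":0,"y":3,"z":0,"rx":0,"ry":0,"rz":0},{"grip":1,"x":0,"y":3,"z":0,"rx":0,"ry":0,"rz":0},{"grip":1,"x":0,"y":3,"z":0,"rx":0,"ry":0,"rz":0},{"grip":1,"x":0,"y":3,"z":0,"rx":0,"ry":0,"rz":0}]'
python3 -c "from h import *;where()"
python3 -m jog '[{"grip":1,"x":0,"y":2,"z":0,"rx":0,"ry":0,"rz":0},{"grip":1,"x":0,"y":2,"z":0,"rx":0,"ry":0,"rz":0},{"grip":1,"x":0,"y":2,"z":0,"rx":0,"ry":0,"rz":0},{"grip":1,"x":0,"y":2,"z":0,"rx":0,"ry":0,"rz":0},{"grip":1,"x":0,"y":2,"z":0,"rx":0,"ry":0,"rz":0},{"grip":1,"x":0,"y":2,"z":0,"rx":0,"ry":0,"rz":0},{"grip":1,"x":0,"y":2,"z":0,"rx":0,"ry":0,"rz":0},{"grip":1,"x":0,"y":2,"z":0,"rx":0,"ry":0,"rz":0}]'
python3 -c "from h import *;where()"
```

```text
time: 4.82
eef_pos: [0.7081, -0.0654, 0.4039]
tcp_rot: [-0.607, 0.795, -0.0, 0.0]
contact_force: [-0.2, -1.1, 0.1]
opening: -0.002
t 4.82 bal mm [ 61.7  -0.8 403.9] F [ 0.04 -1.09  0.11] open -0.002
tool in bal [[-0.001, -1.0, 0.0], [-1.0, 0.001, 0.0], [-0.0, -0.0, -1.0]] q [-0.23  0.37  1.48  0.    1.3   1.6 ]
time: 5.48
eef_pos: [0.693, -0.0613, 0.4039]
tcp_rot: [-0.607, 0.795, -0.0, 0.0]
contact_force: [1.6, -0.7, 0.3]
opening: 0.0
t 5.48 bal mm [ 46.   -0.8 403.9] F [ 1.7  -0.31  0.32] open 0.0
tool in bal [[-0.001, -1.0, 0.001], [-1.0, 0.001, 0.0], [-0.0, -0.001, -1.0]] q [-0.23  0.33  1.52  0.    1.29  1.6 ]
```

```bash
python3 -m jog '[{"grip":1,"x":0,"y":4,"z":0,"rx":0,"ry":0,"rz":0},{"grip":1,"x":0,"y":5,"z":0,"rx":0,"ry":0,"rz":0},{"grip":1,"x":0,"y":5,"z":0,"rx":0,"ry":0,"rz":0},{"grip":1,"x":0,"y":5,"z":0,"rx":0,"ry":0,"rz":0},{"grip":1,"x":0,"y":5,"z":0,"rx":0,"ry":0,"rz":0},{"grip":1,"x":0,"y":5,"z":0,"rx":0,"ry":0,"rz":0},{"grip":1,"x":0,"y":5,"z":0,"rx":0,"ry":0,"rz":0},{"grip":1,"x":0,"y":5,"z":0,"rx":0,"ry":0,"rz":0}]'
python3 -c "from h import *;where()"
python3 -m jog '[{"grip":1,"x":0,"y":5,"z":0,"rx":0,"ry":0,"rz":0},{"grip":1,"x":0,"y":5,"z":0,"rx":0,"ry":0,"rz":0},{"grip":1,"x":0,"y":4,"z":0,"rx":0,"ry":0,"rz":0},{"grip":1,"x":0,"y":4,"z":0,"rx":0,"ry":0,"rz":0},{"grip":1,"x":0,"y":4,"z":0,"rx":0,"ry":0,"rz":0},{"grip":1,"x":0,"y":4,"z":0,"rx":0,"ry":0,"rz":0},{"grip":1,"x":0,"y":3,"z":0,"rx":0,"ry":0,"rz":0},{"grip":1,"x":0,"y":2,"z":0,"rx":0,"ry":0,"rz":0}]'
python3 -c "from h import *;where()"
```

```text
time: 6.15
eef_pos: [0.6549, -0.0509, 0.4039]
tcp_rot: [-0.607, 0.795, -0.0, 0.0]
contact_force: [2.0, 0.2, 1.1]
opening: 0.004
t 6.15 bal mm [  6.5  -0.7 403.9] F [1.87 0.75 1.13] open 0.004
tool in bal [[-0.001, -1.0, 0.0], [-1.0, 0.001, 0.0], [-0.0, -0.0, -1.0]] q [-0.23  0.25  1.63  0.    1.27  1.61]
time: 6.82
eef_pos: [0.6251, -0.0428, 0.4037]
tcp_rot: [-0.607, 0.795, 0.0, -0.0]
contact_force: [2.8, 0.1, 0.1]
opening: 0.002
t 6.82 bal mm [-24.3  -0.7 403.7] F [2.71 0.84 0.1 ] open 0.002
tool in bal [[-0.001, -1.0, -0.0], [-1.0, 0.001, -0.0], [0.0, 0.0, -1.0]] q [-0.23  0.18  1.7  -0.    1.26  1.61]
```

```bash
python3 -m jog '[{"grip":1,"x":0,"y":2,"z":0,"rx":0,"ry":0,"rz":0},{"grip":1,"x":0,"y":2,"z":0,"rx":0,"ry":0,"rz":0},{"grip":1,"x":0,"y":2,"z":0,"rx":0,"ry":0,"rz":0},{"grip":1,"x":0,"y":2,"z":0,"rx":0,"ry":0,"rz":0},{"grip":1,"x":0,"y":1,"z":0,"rx":0,"ry":0,"rz":0},{"grip":1,"x":0,"y":1,"z":0,"rx":0,"ry":0,"rz":0},{"grip":1,"x":0,"y":1,"z":0,"rx":0,"ry":0,"rz":0},{"grip":1,"x":0,"y":1,"z":0,"rx":0,"ry":0,"rz":0}]'
python3 -c "from h import *;where()"
python3 -m jog '[{"grip":1,"x":0,"y":1,"z":0,"rx":0,"ry":0,"rz":0},{"grip":1,"x":0,"y":1,"z":0,"rx":0,"ry":0,"rz":0},{"grip":1,"x":0,"y":1,"z":0,"rx":0,"ry":0,"rz":0}]'
python3 -c "from h import *;where()"
```

```text
time: 7.48
eef_pos: [0.6139, -0.0397, 0.4037]
tcp_rot: [-0.607, 0.795, -0.0, -0.0]
contact_force: [0.7, -0.5, 0.3]
opening: -0.0
t 7.48 bal mm [-36.   -0.7 403.7] F [ 0.85 -0.27  0.3 ] open -0.0
tool in bal [[-0.001, -1.0, -0.0], [-1.0, 0.001, -0.0], [0.0, 0.0, -1.0]] q [-0.23  0.16  1.73 -0.    1.25  1.61]
time: 7.73
eef_pos: [0.611, -0.039, 0.4037]
tcp_rot: [-0.607, 0.795, -0.0, -0.0]
contact_force: [1.4, 0.4, 1.0]
opening: -0.0
t 7.73 bal mm [-39.   -0.7 403.7] F [1.22 0.76 0.97] open -0.0
tool in bal [[-0.001, -1.0, -0.0], [-1.0, 0.001, -0.0], [0.0, 0.0, -1.0]] q [-0.23  0.15  1.74 -0.    1.25  1.61]
```

```bash
for i in 1; do python3 -m jog '[{"grip":1,"x":0,"y":1,"z":0,"rx":0,"ry":0,"rz":0},{"grip":1,"x":0,"y":1,"z":0,"rx":0,"ry":0,"rz":0}]' ; done
python3 -c "from h import *;where()"
python3 -m jog '[{"grip":1,"x":0,"y":0.7,"z":0,"rx":0,"ry":0,"rz":0}]'; python3 -c "from h import *;where()"
python3 -m jog '[{"grip":1,"x":0,"y":0.7,"z":0,"rx":0,"ry":0,"rz":0}]'; python3 -c "from h import *;where()"
```

```text
time: 7.9
eef_pos: [0.6091, -0.0385, 0.4037]
tcp_rot: [-0.607, 0.795, -0.0, 0.0]
contact_force: [4.8, -0.7, -0.4]
opening: -0.001
t 7.9 bal mm [-40.9  -0.7 403.7] F [ 4.82  0.55 -0.41] open -0.001
tool in bal [[-0.001, -1.0, 0.001], [-1.0, 0.001, -0.0], [0.0, -0.001, -1.0]] q [-0.23  0.15  1.74 -0.    1.25  1.61]
time: 7.98
eef_pos: [0.6087, -0.0384, 0.4038]
tcp_rot: [-0.607, 0.795, -0.001, 0.001]
contact_force: [5.3, -0.6, -0.8]
opening: -0.002
t 7.98 bal mm [-41.4  -0.7 403.8] F [ 5.32  0.77 -0.8 ] open -0.002
tool in bal [[-0.001, -1.0, 0.003], [-1.0, 0.001, 0.0], [-0.0, -0.003, -1.0]] q [-0.23  0.15  1.74 -0.    1.25  1.61]
time: 8.07
eef_pos: [0.6083, -0.0383, 0.4038]
tcp_rot: [-0.607, 0.795, -0.002, 0.002]
contact_force: [7.8, -2.7, -2.5]
opening: 0.003
t 8.07 bal mm [-41.7  -0.8 403.8] F [ 8.28 -0.53 -2.53] open 0.003
tool in bal [[-0.001, -1.0, 0.005], [-1.0, 0.001, 0.0], [-0.0, -0.005, -1.0]] q [-0.23  0.14  1.75  0.    1.25  1.61]
```

The force climbs at x = -41.7 mm, where the end stop was expected. I'll hold briefly, back off, and look.

```bash
python3 -m jog '[{"grip":1,"x":0,"y":0,"z":0,"rx":0,"ry":0,"rz":0},{"grip":1,"x":0,"y":0,"z":0,"rx":0,"ry":0,"rz":0},{"grip":1,"x":0,"y":0,"z":0,"rx":0,"ry":0,"rz":0},{"grip":1,"x":0,"y":-3,"z":0,"rx":0,"ry":0,"rz":0},{"grip":1,"x":0,"y":-6,"z":0,"rx":0,"ry":0,"rz":0},{"grip":1,"x":0,"y":-8,"z":0,"rx":0,"ry":0,"rz":0},{"grip":1,"x":0,"y":-3,"z":-20,"rx":0,"ry":0,"rz":0},{"grip":1,"x":0,"y":0,"z":-30,"rx":0,"ry":0,"rz":0}]'
python3 -m jog '[{"grip":1,"x":0,"y":0,"z":-30,"rx":0,"ry":0,"rz":0},{"grip":1,"x":0,"y":0,"z":-10,"rx":0,"ry":0,"rz":0},{"grip":1,"x":0,"y":0,"z":0,"rx":0,"ry":0,"rz":0},{"grip":1,"x":0,"y":0,"z":0,"rx":0,"ry":0,"rz":0}]'
python3 - <<'E'
from h import *;where()
from plant import *
import cv2
c=read_camera('scene');cv2.imwrite('pics/s4.png',cv2.resize(c['frame'][110:260,140:340,::-1],(800,600),interpolation=cv2.INTER_CUBIC))
c=read_camera('wrist');cv2.imwrite('pics/w4.png',cv2.resize(c['frame'][:,:,::-1],(800,600)))
def P(x,y,z): 
    p=proj(c,b+ex*x+ey*y+[0,0,z]); return np.round((p+.5)*1.5625-.5)
for z in(.22,.246): print(z,P(-.053,-.045,z),P(-.053,.045,z))
E
```

```text
time: 8.73
eef_pos: [0.6273, -0.0436, 0.4491]
tcp_rot: [-0.607, 0.795, 0.004, -0.003]
contact_force: [-0.1, 0.1, -0.3]
opening: -0.001
time: 9.07
eef_pos: [0.6272, -0.0434, 0.4931]
tcp_rot: [-0.607, 0.795, 0.0, -0.0]
contact_force: [0.1, 0.1, 0.1]
opening: -0.001
t 9.07 bal mm [-22.2  -0.7 493.1] F [0.1  0.17 0.1 ] open -0.001
tool in bal [[-0.001, -1.0, -0.001], [-1.0, 0.001, -0.0], [0.0, 0.001, -1.0]] q [-0.23  0.13  1.6  -0.    1.41  1.61]
0.22 [494. 364.] [309. 365.]
0.246 [504. 388.] [299. 389.]
```

View pics/s4.png

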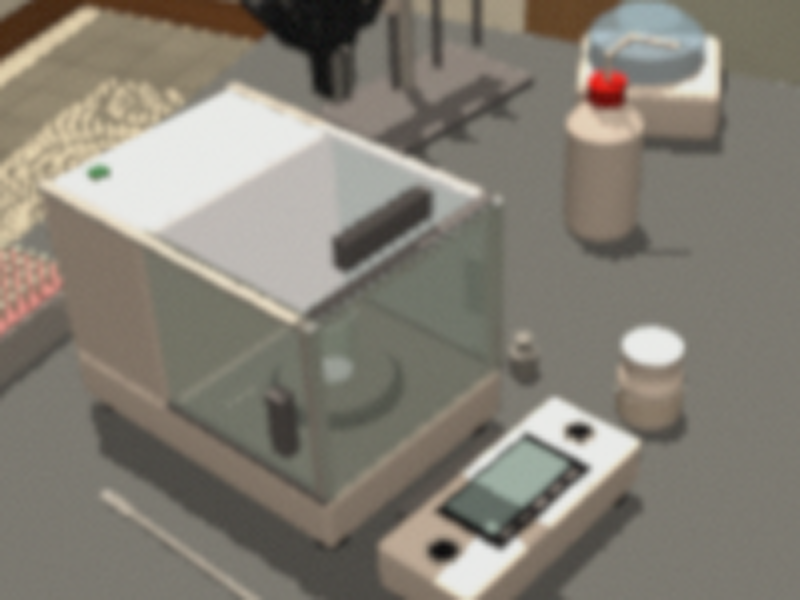

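View pics/w4.png

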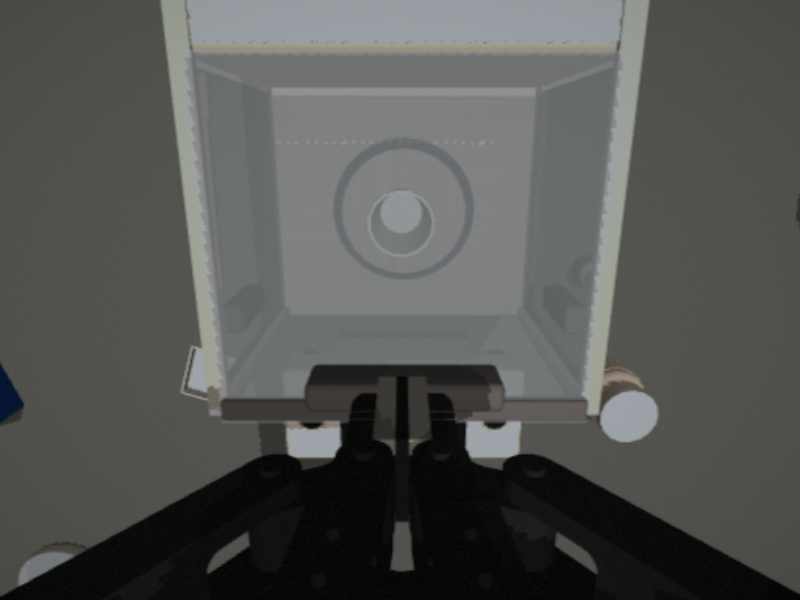

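The glass is shut: the grip's rear edge is at row ~366 against 364 predicted for shut. Moving over the right sensor, keeping high.

```bash
python3 -m jog '[{"grip":1,"x":11,"y":22,"z":0,"rx":0,"ry":0,"rz":0},{"grip":1,"x":11,"y":22,"z":0,"rx":0,"ry":0,"rz":0},{"grip":1,"x":11,"y":22,"z":0,"rx":0,"ry":0,"rz":0},{"grip":1,"x":11,"y":22,"z":0,"rx":0,"ry":0,"rz":0},{"grip":1,"x":11,"y":22,"z":0,"rx":0,"ry":0,"rz":0},{"grip":1,"x":11,"y":22,"z":0,"rx":0,"ry":0,"rz":0},{"grip":1,"x":11,"y":21,"z":0,"rx":0,"ry":0,"rz":0},{"grip":1,"x":0,"y":0,"z":0,"rx":0,"ry":0,"rz":0}]'
python3 -m jog '[{"grip":1,"x":0,"y":0,"z":15,"rx":0,"ry":0,"rz":0},{"grip":1,"x":0,"y":0,"z":15,"rx":0,"ry":0,"rz":0},{"grip":1,"x":0,"y":0,"z":15,"rx":0,"ry":0,"rz":0},{"grip":1,"x":0,"y":0,"z":15,"rx":0,"ry":0,"rz":0},{"grip":1,"x":0,"y":0,"z":15,"rx":0,"ry":0,"rz":0},{"grip":1,"x":0,"y":0,"z":15,"rx":0,"ry":0,"rz":0},{"grip":1,"x":0,"y":0,"z":15,"rx":0,"ry":0,"rz":0},{"grip":1,"x":0,"y":0,"z":0,"rx":0,"ry":0,"rz":0}]'
python3 - <<'E'
from h import *;where()
from plant import *
import cv2
c=read_camera('wrist');cv2.imwrite('pics/w5.png',cv2.resize(c['frame'][:,:,::-1],(800,600)))
print((proj(c,[.4601,-.0770,.0566])+.5)*1.5625-.5);where()
s=get_state();print(s['eef_pos'])
E
```

```text
time: 9.83
eef_pos: [0.4566, -0.0774, 0.4912]
tcp_rot: [-0.606, 0.795, 0.002, -0.002]
contact_force: [0.4, -0.6, -0.2]
opening: -0.002
time: 10.5
eef_pos: [0.4582, -0.0768, 0.3833]
tcp_rot: [-0.607, 0.795, 0.004, -0.002]
contact_force: [-0.4, 0.9, 0.1]
opening: 0.003
t 10.5 bal mm [-176.5  -77.2  383.3] F [-0.6   0.76  0.08] open 0.003
tool in bal [[-0.001, -1.0, -0.01], [-1.0, 0.001, 0.001], [-0.001, 0.01, -1.0]] q [-0.38 -0.17  2.1   0.    1.23  1.45]
[403.0994735 268.7271832]
t 10.55 bal mm [-176.   -77.3  385.3] F [-0.52  0.09  0.02] open 0.001
tool in bal [[-0.001, -1.0, -0.007], [-1.0, 0.001, 0.001], [-0.001, 0.007, -1.0]] q [-0.38 -0.17  2.09  0.    1.23  1.45]
[ 0.45867096 -0.07694379  0.38527792]
```

View pics/w5.png

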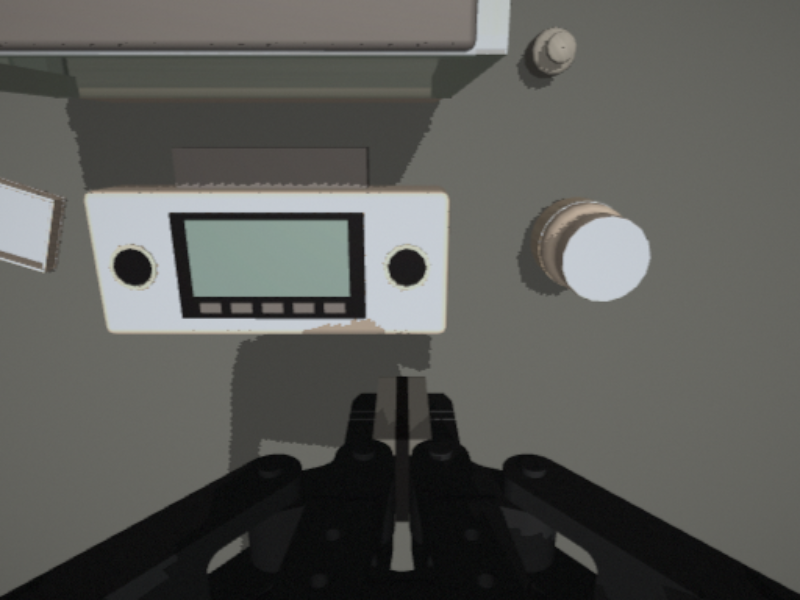

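The sensor is seen at (407,267) against (403,269) predicted, so about 2 mm apart. Descending.

```bash
python3 -m jog '[{"grip":1,"x":0,"y":0,"z":15,"rx":0,"ry":0,"rz":0},{"grip":1,"x":0,"y":0,"z":15,"rx":0,"ry":0,"rz":0},{"grip":1,"x":0,"y":0,"z":15,"rx":0,"ry":0,"rz":0},{"grip":1,"x":0,"y":0,"z":15,"rx":0,"ry":0,"rz":0},{"grip":1,"x":0,"y":0,"z":15,"rx":0,"ry":0,"rz":0},{"grip":1,"x":0,"y":0,"z":15,"rx":0,"ry":0,"rz":0},{"grip":1,"x":0,"y":0,"z":0,"rx":0,"ry":0,"rz":0},{"grip":1,"x":0,"y":0,"z":0,"rx":0,"ry":0,"rz":0}]'
python3 -c "from h import *;where()"
```

```text
time: 11.22
eef_pos: [0.4593, -0.0773, 0.2985]
tcp_rot: [-0.607, 0.795, 0.001, -0.0]
contact_force: [0.4, 0.8, 0.5]
opening: 0.003
t 11.22 bal mm [-175.3  -77.4  298.5] F [0.14 0.92 0.53] open 0.003
tool in bal [[-0.001, -1.0, -0.002], [-1.0, 0.001, 0.0], [-0.0, 0.002, -1.0]] q [-0.39 -0.06  2.17  0.    1.04  1.45]
```

```bash
python3 -m jog '[{"grip":1,"x":0,"y":0,"z":8,"rx":0,"ry":0,"rz":0},{"grip":1,"x":0,"y":0,"z":8,"rx":0,"ry":0,"rz":0},{"grip":1,"x":0,"y":0,"z":8,"rx":0,"ry":0,"rz":0},{"grip":1,"x":0,"y":0,"z":8,"rx":0,"ry":0,"rz":0},{"grip":1,"x":0,"y":0,"z":6,"rx":0,"ry":0,"rz":0},{"grip":1,"x":0,"y":0,"z":0,"rx":0,"ry":0,"rz":0},{"grip":1,"x":0,"y":0,"z":0,"rx":0,"ry":0,"rz":0},{"grip":1,"x":0,"y":0,"z":0,"rx":0,"ry":0,"rz":0}]'
python3 - <<'E'
from h import *;where()
from plant import *
import cv2
c=read_camera('scene');cv2.imwrite('pics/s6.png',cv2.resize(c['frame'][110:260,140:340,::-1],(800,600),interpolation=cv2.INTER_CUBIC))
c=read_camera('wrist');cv2.imwrite('pics/w6.png',cv2.resize(c['frame'][:,:,::-1],(800,600)))
print((proj(c,[.4601,-.0770,.0566])+.5)*1.5625-.5,get_state()['eef_pos'])
E
```

```text
time: 11.88
eef_pos: [0.4594, -0.0774, 0.2609]
tcp_rot: [-0.607, 0.795, -0.0, 0.0]
contact_force: [-0.6, 0.3, -0.0]
opening: -0.001
t 11.88 bal mm [-175.2  -77.5  260.9] F [-0.68  0.14 -0.05] open -0.001
tool in bal [[-0.001, -1.0, 0.0], [-1.0, 0.001, -0.0], [0.0, -0.0, -1.0]] q [-0.39 -0.    2.19 -0.    0.96  1.45]
[401.72424965 361.91768819] [ 0.45943517 -0.07740274  0.26121599]
```

View pics/s6.png

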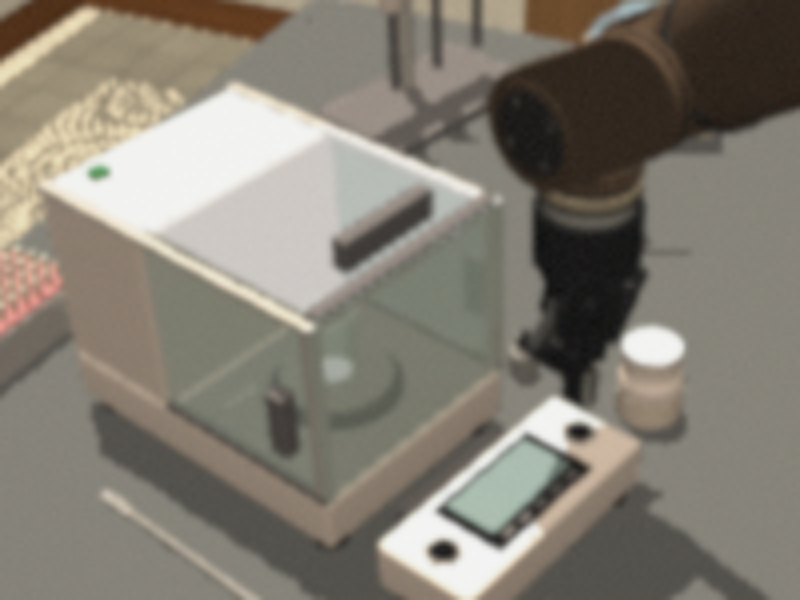

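View pics/w6.png

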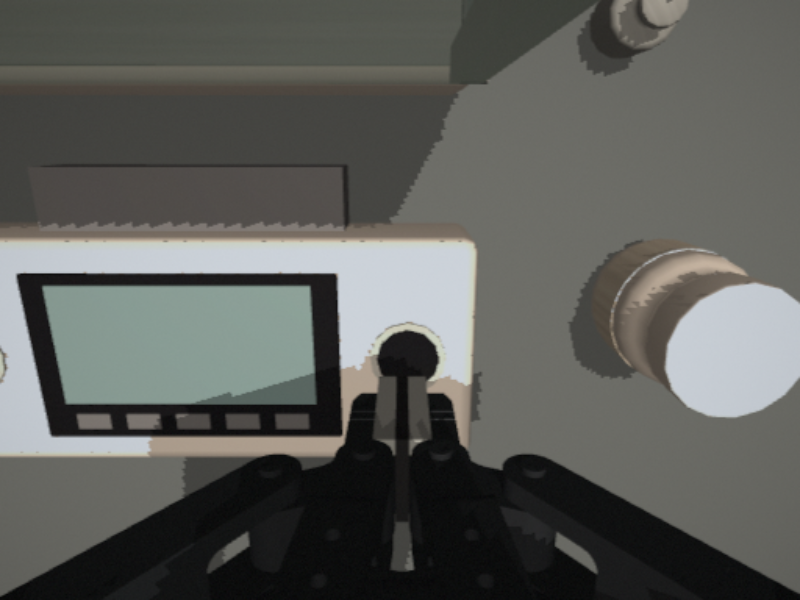

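The tips are about 31 mm above the sensor and 2–3 mm off centre. I'll dwell for about 2.7 s.

```bash
for k in 1 2 3 4; do python3 -m jog '[{"grip":1,"x":0,"y":0,"z":0,"rx":0,"ry":0,"rz":0},{"grip":1,"x":0,"y":0,"z":0,"rx":0,"ry":0,"rz":0},{"grip":1,"x":0,"y":0,"z":0,"rx":0,"ry":0,"rz":0},{"grip":1,"x":0,"y":0,"z":0,"rx":0,"ry":0,"rz":0},{"grip":1,"x":0,"y":0,"z":0,"rx":0,"ry":0,"rz":0},{"grip":1,"x":0,"y":0,"z":0,"rx":0,"ry":0,"rz":0},{"grip":1,"x":0,"y":0,"z":0,"rx":0,"ry":0,"rz":0},{"grip":1,"x":0,"y":0,"z":0,"rx":0,"ry":0,"rz":0}]' | head -2; done
python3 -c "from h import *;where()"
python3 -m jog '[{"grip":1,"x":0,"y":0,"z":-10,"rx":0,"ry":0,"rz":0},{"grip":1,"x":0,"y":0,"z":-25,"rx":0,"ry":0,"rz":0},{"grip":1,"x":0,"y":0,"z":-25,"rx":0,"ry":0,"rz":0},{"grip":1,"x":0,"y":0,"z":-25,"rx":0,"ry":0,"rz":0},{"grip":1,"x":0,"y":0,"z":-25,"rx":0,"ry":0,"rz":0},{"grip":1,"x":0,"y":0,"z":-25,"rx":0,"ry":0,"rz":0},{"grip":1,"x":0,"y":0,"z":-25,"rx":0,"ry":0,"rz":0},{"grip":1,"x":0,"y":0,"z":-25,"rx":0,"ry":0,"rz":0}]'
python3 -m jog '[{"grip":1,"x":0,"y":0,"z":-15,"rx":0,"ry":0,"rz":0},{"grip":1,"x":25,"y":0,"z":0,"rx":0,"ry":0,"rz":0},{"grip":1,"x":25,"y":0,"z":0,"rx":0,"ry":0,"rz":0},{"grip":1,"x":25,"y":0,"z":0,"rx":0,"ry":0,"rz":0},{"grip":1,"x":25,"y":0,"z":0,"rx":0,"ry":0,"rz":0},{"grip":1,"x":15,"y":0,"z":0,"rx":0,"ry":0,"rz":0},{"grip":1,"x":0,"y":0,"z":0,"rx":0,"ry":0,"rz":0},{"grip":1,"x":0,"y":0,"z":0,"rx":0,"ry":0,"rz":0}]'
python3 - <<'E'
from h import *;where()
from plant import *
import cv2
c=read_camera('scene');cv2.imwrite('pics/s7.png',cv2.resize(c['frame'][:,:,::-1],(800,600),interpolation=cv2.INTER_CUBIC))
c=read_camera('top');cv2.imwrite('pics/t7.png',cv2.resize(c['frame'][:,:,::-1],(800,600),interpolation=cv2.INTER_CUBIC))
E
```

```text
time: 12.65
eef_pos: [0.4592, -0.0773, 0.2607]
time: 13.32
eef_pos: [0.4592, -0.0773, 0.2607]
time: 13.98
eef_pos: [0.4592, -0.0773, 0.2607]
time: 14.65
eef_pos: [0.4592, -0.0773, 0.2607]
t 14.65 bal mm [-175.4  -77.5  260.7] F [1.01 0.61 0.84] open -0.002
tool in bal [[-0.001, -1.0, 0.0], [-1.0, 0.001, 0.0], [-0.0, -0.0, -1.0]] q [-0.39 -0.    2.19  0.    0.96  1.45]
time: 15.32
eef_pos: [0.4588, -0.0771, 0.4479]
tcp_rot: [-0.607, 0.795, -0.0, 0.0]
contact_force: [1.0, -0.3, -0.8]
opening: -0.001
time: 15.98
eef_pos: [0.4286, -0.1886, 0.4613]
tcp_rot: [-0.606, 0.795, -0.0, 0.0]
contact_force: [-0.8, -0.9, -0.2]
opening: 0.003
t 15.98 bal mm [-175.8 -192.9  461.3] F [-0.55 -1.09 -0.19] open 0.003
tool in bal [[-0.003, -1.0, 0.0], [-1.0, 0.003, 0.0], [-0.0, -0.0, -1.0]] q [-0.63 -0.23  2.    0.    1.37  1.21]
```

View pics/s7.png

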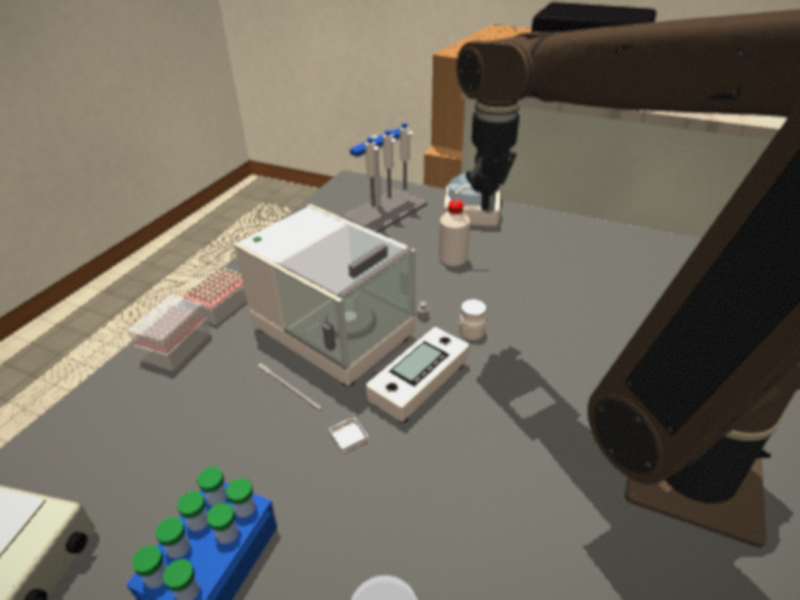

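View pics/t7.png

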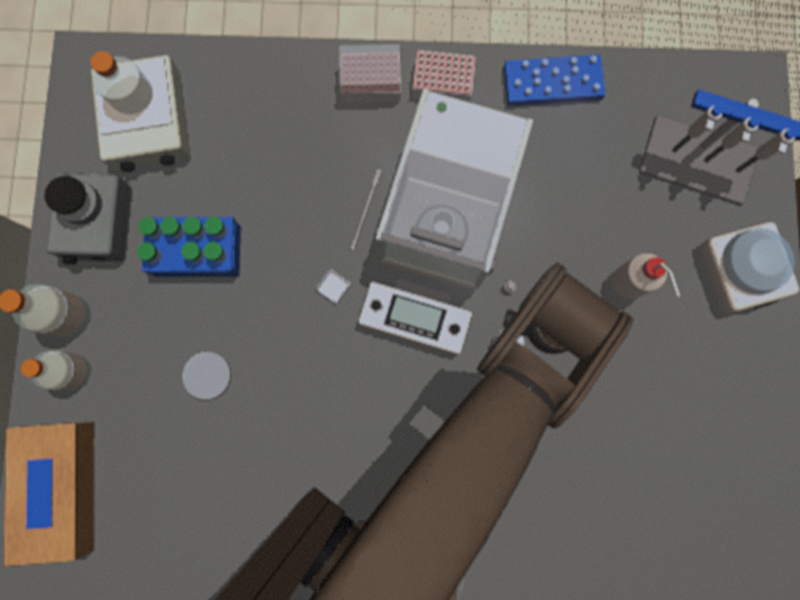

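The glass is still shut, with the grip at (368,261) in the scene view and (437,233) in the top view. Every bystander stands where it was, and the grasp point is about 0.28 m from the sensor. Handing in.

```bash
python3 -c "
from plant import *
print(sign_off())"
```

```text
the job is handed in; nothing more can be done
None
```

I pushed the top glass shut with the closed fingertips against the rear of its grip. It had been about 100 mm open. I then held the tips about 31 mm above the right-hand sensor for about 2.8 s without touching it, and moved the hand away, up and to the right. I handed the job in at about 16 s of the 51 s allowed; the hand-in reports no verdict.

- **Glass:** the push stopped where the end stop was expected. The push force rose from about 2 N to about 8 N there, below the 12 N and 30 N limits. In the wrist camera, the grip's rear edge was within about 2 pixels of its predicted shut position. The last pictures still show the glass shut.
- **Dwell:** the measured position did not move during the hold, and the force reading stayed at noise level, about 1 N. The wrist camera put the tips 2–3 mm off the sensor's centre, a small disagreement with my first estimate that I left alone (22 mm is allowed).
- **End state:** the grasp point is about 0.28 m from the right-hand sensor. The beaker and all bystanders look unmoved in the last pictures; I judged this by eye and did not measure it.
- **Refused command:** my first move command was refused because its rows left out some values. That refused call moved nothing, and no check failed.

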